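# Unlatch a tow hitch and hold its tongue off the ball

### The arm

A 6-joint arm with a two-finger parallel gripper is mounted at the origin on a cart in front of the work surface, level with it; the furniture and walls round the work are solid. World frame = base frame: x ahead of the robot, y to its left, z up, the work surface at z = 0. Lengths are in mm, angles in rad, forces in N, time in s.
With the tool pointing down it reaches from about 350 to 975 mm from the base axis. Payload 4.9 kg.
Tool frame: the origin (TCP) lies on the centre line of the jaws, within the pads' length; the fingertips stand bot.tip_extent ahead of it and the grasp point (between the pads) lies 6 mm ahead of it (bot.tip_extent is the distance from the TCP to the fingertips, in mm); z points along the fingers, y is the line along which they close (so a half turn about z gives the same grasp; the last joint's range is limited). The gripper opens to 85 mm and grips with 20 to 120 N. Pads are 22 mm wide; open, the fingers measure 114 mm over their backs; the gripper's body (76 mm by 85 mm) begins 54 mm behind the grasp point. The pads swing forward as they close: fully open they stand 13 mm farther back than shut.
Start: joints at [-1.32, 0.053, 1.613, -0, 1.476, -0.119], TCP at [225.887, -582.732, 256.304] pointing down, gripper open.
Joint ranges: [-3.01, 3.01], [-1.01, 2.22], [0.06, 2.58], [-1.02, 4.17], [0.09, 2.62], [-3.14, 3.14]. Speed limits (rad/s): [2.57, 2.57, 3.14, 3.14, 3.14, 3.14].

### API

Orientations are given as a rotation vector (axis times angle).
In Python, from bench import bot, cams, spot_in, landmark_of gives the robot as it stands. The module is installed in compiled form; this text tells all that it offers.
- The arm moves only by the shell command python3 -m pendant 'ROWS' [FORCE]. ROWS is text: rows parted by semicolons, each of 7 numbers parted by spaces: the turn, a rotation vector about the tool's x, y, z in units of 5 degrees (1.0 is 5 degrees), then the shift along the tool's x, y, z in units of 40 mm (1.0 is 40 mm), then the opening, from 0 (shut) to 1 (fully open). A call has 1 to 12 rows; each row is the pose to reach, as a shift and turn from the pose commanded when the call began, along the tool's axes at that moment; what a row does not reach only later rows make up. A row lasts 1/8 s, in which the tool goes at most 62.5 mm and 10.7 degrees, less where a joint would pass 70% of its speed; a pose out of reach is approached as far as the arm can. A call with a gripper value outside its range is refused whole. The fingers move at their own pace and stop on an object; FORCE is the grip in N (left out, the last holds). Time passes only in rows, so rows that repeat a pose let the fingers close. It gives the time, the measured TCP pose, the force, the opening and the grip force at its end, in the units of the state.
- bot.state(): the state, without advancing time (a new reading comes with each control period).
- cams.read_camera(name): name is "scene" or "top" or "wrist"; returns the picture (420x560x3 uint8, red, green, blue); there is no depth.
- cams.calibration(name): a dict with "mtx" (3x3 intrinsics, pixels), "R" (3x3) and "t" (3): a world point X has camera coordinates R X + t; the wrist camera has in their place "T_tool_cam" (4x4, takes a point from camera to tool coordinates, whose origin is the TCP and whose axes are the flange's). Camera axes: x right, y down, z forward; pixel columns grow to the right and rows downward; lengths in mm; the calibration is good to about 2 mm. A picture is of the moment at which its call begins: read the wrist's pose just before it. calibration takes no time and is no camera call.
- bot.hand_in(): hands the job in; it is judged then, once.
Trained networks look in the newest picture that a camera, given by its name, has taken for a name from the list of things; names that differ only in an ending like _2 or _b are one class to them, and where a whole thing is asked for, a point or a joint stands for the part that bears it (a point fixed in the world has none). Each returns a list of dicts, best first, with "confidence" (0 to 1); they miss things now and then, are a little off and sometimes report something else, mostly with a low value. They report only what shows in the picture. A call takes as long as a camera call.
- spot_in(camera, name): "centre" ([x, y, z] in mm, in world coordinates, good to about 4 mm: the middle of the surface that is visible of it).
- landmark_of(camera, name): "centre" ([x, y, z] in mm, in world coordinates, good to about 4 mm: a listed point, or the origin of a listed thing).
The state is a dict: "t": time; "joint_pos": joint angles; "qd": joint speeds; "tau": joint torques, N m; "tool_pos": TCP position; "tcp_rot": TCP orientation; "ft_force": force on the tool from outside, world axes, zero at the start; "ft_torque": the same for the moment, N m; "finger_gap": finger opening in mm; "grasp_force": force on a finger pad.
Only numpy, scipy, OpenCV 4.12 (cv2) and the standard library are available. Lean on these libraries where they do the work, as an engineer would, in place of code of your own. Each camera call takes 0.05 s, during which the arm holds its last target. There are 200 camera calls.

### The job

Unhitch the coupler on the bench stand: pull the lock pin out of the tongue and leave it in the aluminium parts tray, then pull the sprung latch out sideways by its black knob and lift the tongue up off the tow ball. Finish while still holding the tongue up, with the rim of its cup at least 2 cm above the top of the ball, and leave the other tools on the worktop where they lie.

Things in the scene. Friction and masses are not known exactly. Their poses are not given: they have to be found in the camera images.
- hitch_stand: Fixed bench stand for a tow hitch: dark steel base plate 310x96x10 mm with a 50 mm tow ball on a pedestal near one end and a hinge bracket for the tongue near the other. Origin on the work surface, straight below the ball. x runs level along the tongue from the ball to the hinge (210 mm); y is the side on which the latch and lock pin are, and the direction in which the latch is pulled; z up. It stands with its latch side turned roughly toward the robot.
- ball_top (a point): Top of the fixed tow ball, 102 mm above the work surface.
- tongue_hinge (a point): Hinge axis of the tongue, 85 mm above the work surface, level and along the stand's y.
- tongue (a joint): Angle of the grey tongue (square bar 40 mm wide with an upside-down cup, 76 mm across and 110 mm high at its top, over the ball) about its hinge, rad: 0 = cup down on the ball, grows as the cup end rises, stop at 0.75. It weighs about 0.6 kg (0.45 to 0.8) and falls back by its own weight when let go. While the latch is home a bolt under the ball's flat underside stops it from rising.
- cup_rim (a point): Centre of the cup's lower rim, on the tongue; 66 mm above the work surface when the tongue is down.
- latch (a joint): Travel of the sprung latch slide that sits on the tongue's cup, m: 0 = home (locked), grows as the slide is pulled out along the stand's y away from the cup, stop at 0.018; from 0.011 on the bolt is clear of the ball. The spring pulls it home with 4 N at 0 and 8 N at 0.018. It rises with the tongue, so a raised tongue can be carried by the latch's knob. With the lock pin in place it moves only 2 to 4 mm.
- latch_knob (a point): Centre of the black ball knob, 26 mm across, on an upright stem at the latch slide's outer end; 105 mm above the work surface with the tongue down, in the stand's frame at x 0, y 94 mm. Room for a finger toward the cup: 34 mm to the latch's plate (top at 91 mm), 43 mm above that. Pinched along the stand's y, it turns between the fingers as the tongue tilts.
- lock_pin: Loose steel lock pin, 85 mm long, 70 g, that stands upright in a hole 20 mm deep (11 mm wide) in a block on the tongue beside the cup, in the way of the latch slide. Origin at its lower end, z up along the pin: round shank 10 mm across up to 43 mm, a thin 18 mm collar, then a flat upright grip 12 mm thick (along its x), 24 mm wide (along its y), 40 mm tall, from 47 to 87 mm. In the stand's frame it starts at x 78, y 54 mm with its lower end 55 mm above the work surface.
- pin_grip (a point): Middle of the lock pin's flat grip, 67 mm above its lower end.
- parts_tray: Fixed open aluminium tray, 180 mm (x) by 140 mm (y), 35 mm high, walls and floor 4 mm. Origin on the work surface under its centre.
- sanding_block: Loose bystander on the worktop: black and grey sanding block, 110x58x30 mm. Origin under its centre. Not to be moved.
- spanner_1: Loose bystander on the worktop: combination spanner, 161x31x8 mm. Origin under its centre. Not to be moved.
- pliers_1: Loose bystander on the worktop: combination pliers, 185x36x14 mm. Origin under its centre. Not to be moved.
- tape_measure: Loose bystander on the worktop: tape measure, 32x93x64 mm. Origin under its centre. Not to be moved.
- driver_2: Loose bystander on the worktop: screwdriver, 160x25x23 mm. Origin under its centre. Not to be moved.
- pliers_2: Loose bystander on the worktop: needle-nose pliers, 160x44x14 mm. Origin under its centre. Not to be moved.

How it is judged:
By the outcome, as a careful person would: the job done as asked, in the order asked, and still so for the second after the job is handed in, while the arm keeps its last pose, push and grip.
It also fails if it takes over 51 s, if anything falls off the work surface, if the arm or the gripper's body presses on something with over 40 N, if the wrist force passes 120 N, or if a joint passes its speed limit or range.

## Working session

There is one attempt and no reset: what is moved stays moved. The work goes in short steps, Python scripts to look and compute and a shell command to move; the robot and the scene stay as the last step left them, time stands still between calls to the robot, and variables do not carry over. Pictures are saved under pics/ and viewed, at most 10 in all, crops included, and the job is handed in when it is done.

```bash
mkdir -p pics; python3 - <<'E'
from bench import bot,cams,spot_in,landmark_of
import cv2,numpy as np
s=bot.state();print({k:np.round(v,3) for k,v in s.items()},bot.tip_extent)
for c in ("scene","top"):
    cv2.imwrite(f"pics/{c}0.png",cams.read_camera(c)[:,:,::-1])
    for n in ("hitch_stand","ball_top","tongue_hinge","cup_rim","latch_knob","lock_pin","pin_grip","parts_tray"):
        r=landmark_of(c,n);print(c,n,[(np.round(d["centre"]),round(d["confidence"],2)) for d in r[:2]])
E
```

```text
{'t': np.float64(0.0), 'joint_pos': array([-1.32 ,  0.053,  1.614,  0.   ,  1.476, -0.119]), 'qd': array([ 0.001, -0.001, -0.001, -0.002, -0.002, -0.   ]), 'tau': array([ 0.0000e+00, -3.9368e+01, -3.7018e+01, -0.0000e+00,  7.0000e-03,
        0.0000e+00]), 'tool_pos': array([ 225.735, -582.191,  255.064]), 'tcp_rot': array([-3.086, -0.577,  0.   ]), 'ft_force': array([ 0.426, -1.375,  0.378]), 'ft_torque': array([ 0.005, -0.025,  0.01 ]), 'grasp_force': np.float64(0.0), 'finger_gap': np.float64(85.48)} 25.0
scene hitch_stand [(array([572.,  48.,  -4.]), 0.64)]
scene ball_top [(array([574.,  44., 103.]), 0.67), (array([507., 115., 122.]), 0.41)]
scene tongue_hinge [(array([539., 252.,  86.]), 0.8), (array([344., 138.,   1.]), 0.71)]
scene cup_rim [(array([574.,  48.,  67.]), 0.78)]
scene latch_knob [(array([475.,  29., 106.]), 0.81)]
scene lock_pin [(array([507., 115.,  57.]), 0.58)]
scene pin_grip [(array([510., 112., 124.]), 0.71), (array([344., 140.,   1.]), 0.39)]
scene parts_tray []
top hitch_stand [(array([574.,  46.,   0.]), 0.83), (array([586., 531.,   2.]), 0.45)]
top ball_top [(array([575.,  47., 106.]), 0.82), (array([ 556., -137.,    1.]), 0.74)]
top tongue_hinge [(array([543., 255.,  82.]), 0.93)]
top cup_rim [(array([575.,  49.,  65.]), 0.68)]
top latch_knob [(array([480.,  36., 104.]), 0.66), (array([574.,  48.,  66.]), 0.63)]
top lock_pin [(array([510., 113.,  56.]), 0.49)]
top pin_grip [(array([503., 115., 125.]), 0.56)]
top parts_tray [(array([ 500., -378.,   -1.]), 0.95), (array([ 334., -297.,   -2.]), 0.26)]
```

View pics/scene0.png

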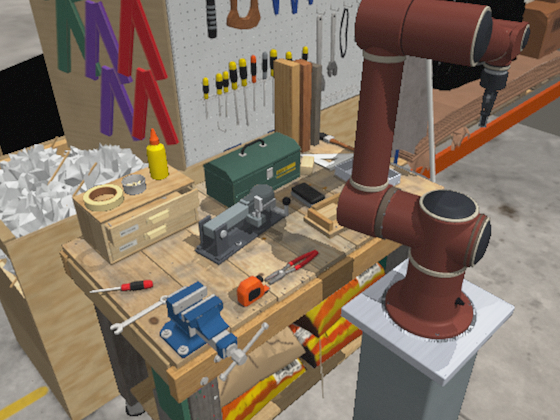

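View pics/top0.png

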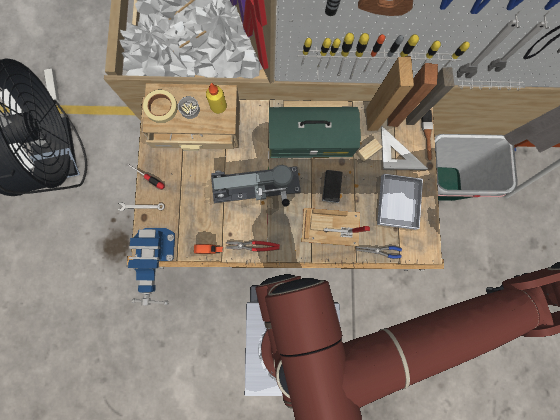

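The pictures agree with the networks. In the top view the stand is at about (285,180), the knob at (285,202) and the tray at (400,200). In stand coordinates the knob is expected at (482,32) and the pin at (509,115), and both match.

```bash
cat > h.py <<'E'
import numpy as np
from scipy.spatial.transform import Rotation as R
from bench import bot,cams,spot_in,landmark_of
B=np.array([574.5,47,0]);H=np.array([541,253.5,0])
X=(H-B)/np.linalg.norm(H-B);Z=np.array([0,0,1.]);Y=np.cross(Z,X)
def stand(x,y,z): return B+x*X+y*Y+z*Z
def down(ydir):  # tool down, y along ydir, nearer of the half turns
    y=np.array(ydir,float);y/=np.linalg.norm(y);z=-Z
    c=[np.column_stack([np.cross(s*y,z),s*y,z]) for s in(1,-1)]
    r0=R.from_rotvec(bot.state()["tcp_rot"])
    return min((R.from_matrix(m) for m in c),key=lambda r:(r0.inv()*r).magnitude())
def rel(p,r=None):
    s=bot.state();r0=R.from_rotvec(s["tcp_rot"]);r=r or r0
    a=np.degrees((r0.inv()*r).as_rotvec())/5;d=r0.inv().apply(np.array(p)-s["tool_pos"])/40
    print("turn",a.round(2),"shift",d.round(2))
E
python3 - <<'E'
from h import *
print(X,Y,stand(78,54,0),bot.state()["joint_pos"])
c=cams.calibration("wrist");print(np.round(c["T_tool_cam"],2))
rel([450,80,300],down(X)); rel([480,-250,300])
E
```

```text
[-0.1601341   0.98709527  0.        ] [-0.98709527 -0.1601341   0.        ] [508.70639572 115.34618962   0.        ] [-1.32002959e+00  5.26687922e-02  1.61286084e+00 -8.12609695e-06
  1.47599641e+00 -1.19012587e-01]
[[   0.     -0.97   -0.26   66.15]
 [   1.      0.     -0.      0.2 ]
 [   0.     -0.26    0.97 -117.79]
 [   0.      0.      0.      1.  ]]
turn [0.   0.   2.39] shift [ 11.21 -13.42  -1.09]
turn [0. 0. 0.] shift [ 8.93 -5.46 -1.09]
```

```bash
python3 -m pendant '0 0 0 1.5 -0.9 -0.5 1;0 0 0.4 3 -1.8 -1 1;0 0 0.8 4.5 -2.8 -1.1 1;0 0 1.2 6 -3.8 -1.1 1;0 0 1.6 7.5 -4.6 -1.1 1;0 0 2 8.9 -5.5 -1.1 1;0 0 2.4 9.2 -7 -1.1 1;0 0 2.4 9.6 -8.5 -1.1 1;0 0 2.4 10 -10 -1.1 1;0 0 2.4 10.4 -11.5 -1.1 1;0 0 2.4 11.2 -13.4 -1.1 0.6;0 0 2.4 11.2 -13.4 -1.1 0.6'
python3 - <<'E'
from h import *
rel([450,80,300],down(X))
E
```

```text
t: 2.4
tool_pos: [449.4, 81.0, 300.7]
tcp_rot: [3.131, 0.252, 0.002]
ft_force: [1.1, -0.3, -0.2]
finger_gap: 52.6
grasp_force: 0.0
turn [ 0.   -0.02 -0.  ] shift [0.01 0.03 0.02]
```

```bash
python3 - <<'E'
from h import *
import cv2
s=bot.state();im=cams.read_camera("wrist")[:,:,::-1].copy()
for n in ("latch_knob","pin_grip","lock_pin","ball_top","tongue_hinge"):
    print(n,[(np.round(d["centre"]),round(d["confidence"],2)) for d in landmark_of("wrist",n)[:2]])
c=cams.calibration("wrist");T=c["T_tool_cam"];r0=R.from_rotvec(s["tcp_rot"])
for p in (stand(0,94,105),stand(78,54,142),stand(78,54,98),stand(0,0,110)):
    q=T[:3,:3].T@(r0.inv().apply(p-s["tool_pos"])-T[:3,3]);u=c["mtx"]@(q/q[2]);print(p.round(),u[:2].round())
    cv2.circle(im,tuple(int(v) for v in u[:2]),4,(0,0,255),1)
cv2.imwrite("pics/w1.png",im)
E
```

```text
latch_knob [(array([481.,  34., 103.]), 0.84)]
pin_grip [(array([507., 117., 122.]), 0.61)]
lock_pin [(array([505., 113.,  57.]), 0.93)]
ball_top [(array([570.,  48., 106.]), 0.88), (array([338., 138.,  -2.]), 0.31)]
tongue_hinge [(array([543., 251.,  88.]), 0.68)]
[482.  32. 105.] [340. 171.]
[509. 115. 142.] [248. 125.]
[509. 115.  98.] [253. 125.]
[574.  47. 110.] [347.  56.]
```

View pics/w1.png

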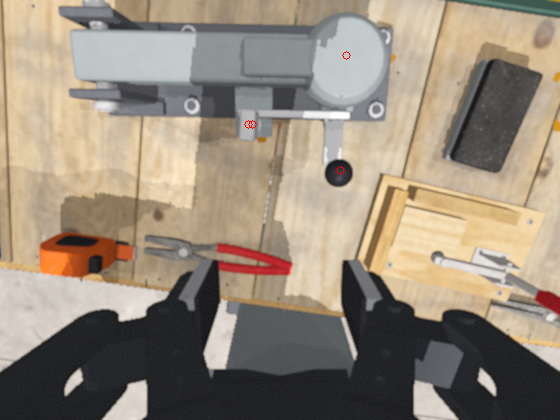

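```bash
python3 - <<'E'
from h import *
import cv2
im=cams.read_camera("wrist")[75:195,200:370,::-1]
cv2.imwrite("pics/w1z.png",cv2.resize(im,(680,480),interpolation=cv2.INTER_CUBIC))
rel([507.7,115.6,220],down(X));rel([507.7,115.6,129],down(X))
E
```

```text
turn [ 0.    0.   -0.03] shift [ 1.57 -0.71  2.01]
turn [ 0.    0.   -0.03] shift [ 1.57 -0.71  4.28]
```

View pics/w1z.png

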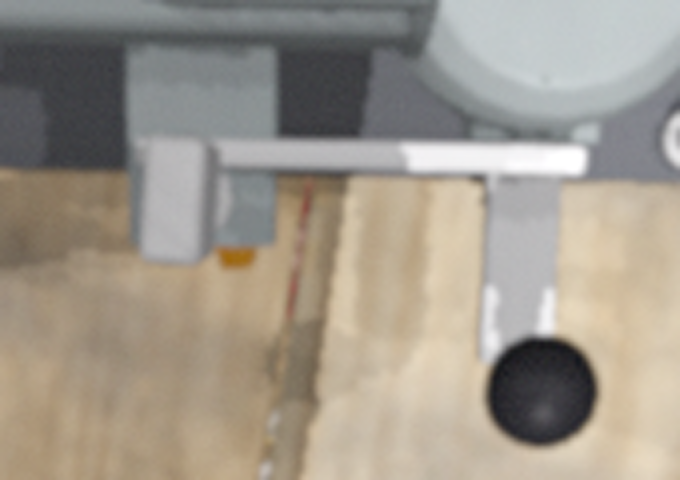

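The pin's grip lies square to the stand, at about (244,125). The knob is at about (336,172). Both sit about 3 mm further along stand +x than I predicted, so I'll shift the target by about 2.5 mm and descend.

```bash
python3 -m pendant '0 0 0 0.8 -0.4 0.8 0.55;0 0 0 1.57 -0.77 1.6 0.5;0 0 0 1.57 -0.77 2.4 0.45;0 0 0 1.57 -0.77 3.2 0.45;0 0 0 1.57 -0.77 3.8 0.45;0 0 0 1.57 -0.77 4.25 0.45;0 0 0 1.57 -0.77 4.25 0.45' 40
python3 -c "
from h import *
rel([507.3,118,129],down(X));print(bot.state()['ft_force'])"
```

```text
t: 3.62
tool_pos: [506.2, 118.4, 128.8]
tcp_rot: [3.132, 0.249, -0.005]
ft_force: [-0.3, -0.6, 0.8]
finger_gap: 38.7
grasp_force: 0.0
turn [-0.    0.04 -0.02] shift [ 0.03  0.01 -0.01]
[-0.2678728  -0.60403459  0.77361625]
```

```bash
python3 - <<'E'
from h import *
import cv2
im=cams.read_camera("wrist")[:,:,::-1]
cv2.imwrite("pics/w2.png",im)
E
```

```text
(no output)
```

View pics/w2.png

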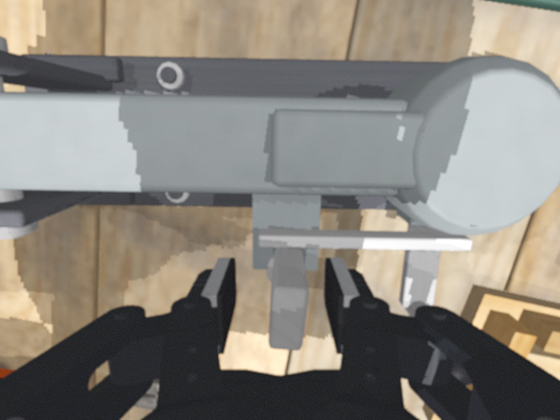

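The pin shows at about column 289 between the fingers, whose mid is at 280. The shift was about 3 mm too far, so I'll undo it, close and lift.

```bash
python3 -m pendant '0 0 0 0.03 0.07 0 0.45;0 0 0 0.03 0.07 0 0.2;0 0 0 0.03 0.07 0 0;0 0 0 0.03 0.07 0 0;0 0 0 0.03 0.07 0 0;0 0 0 0.03 0.07 0 0' 40
python3 -m pendant '0 0 0 0 0 -0.2 0;0 0 0 0 0 -0.4 0;0 0 0 0 0 -0.8 0;0 0 0 0 0 -1.4 0;0 0 0 0 0 -2.4 0;0 0 0 0 0 -3 0'
python3 - <<'E'
from h import *
import cv2
for c in ("scene","top"):
    im=cams.read_camera(c)[:,:,::-1]
    print(c,[(np.round(d["centre"]),round(d["confidence"],2)) for d in landmark_of(c,"pin_grip")[:2]])
print([(np.round(d["centre"]),round(d["confidence"],2)) for d in landmark_of("top","parts_tray")[:2]])
im=cams.read_camera("top")[150:250,330:460,::-1]
cv2.imwrite("pics/tr.png",cv2.resize(im,(780,600),interpolation=cv2.INTER_CUBIC))
print(bot.state()["finger_gap"],bot.state()["joint_pos"].round(2))
E
```

```text
t: 4.42
tool_pos: [509.3, 116.8, 131.4]
tcp_rot: [3.131, 0.252, 0.003]
ft_force: [-0.1, -0.8, 5.6]
finger_gap: 11.3
grasp_force: 40.3
t: 5.18
tool_pos: [508.5, 117.2, 253.5]
tcp_rot: [-3.131, -0.252, -0.002]
ft_force: [-0.5, 0.9, -0.6]
finger_gap: 11.3
grasp_force: 39.5
scene [(array([506., 118., 245.]), 0.56)]
top []
[(array([ 503., -378.,    1.]), 0.68)]
11.494265910520955 [ 0.08 -0.19  1.86  0.    1.48  1.49]
```

View pics/tr.png

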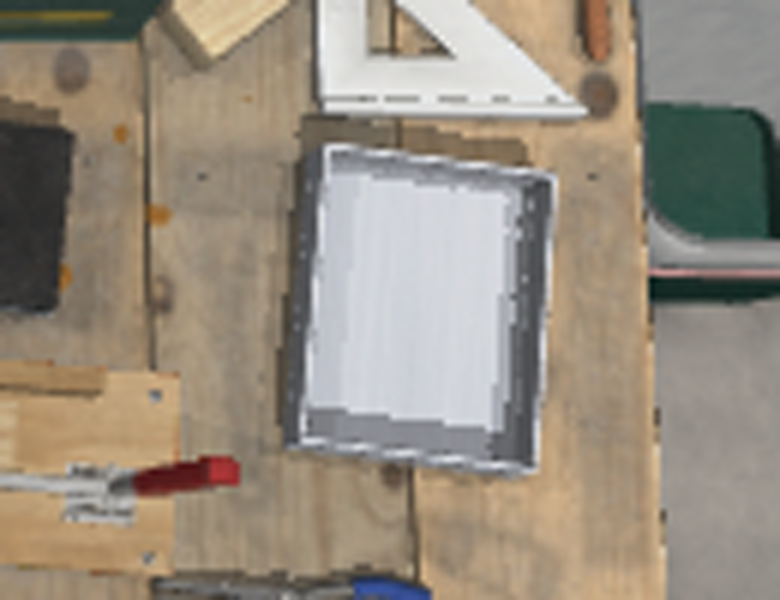

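Pin in hand (gap 11.3 mm). The tray's long side runs at about −7° to world x, so I'll lay the pin along it with the tool tilted 40°.

```bash
python3 - <<'E'
from h import *
u=np.array([.993,-.118,0]);r=down(np.cross(Z,u));print(r.as_matrix()[:,1].round(2))
rel([490,-377,200],r)
y=r.as_matrix()[:,1]
t=[R.from_rotvec(y*np.radians(s*40))*r for s in(1,-1)]
t=max(t,key=lambda q:q.as_matrix()[:,2]@u)
rel([490,-377,180],t);rel([490,-377,76],t)
E
```

```text
[-0.12 -0.99  0.  ]
turn [-0.    0.04  3.19] shift [-2.4  12.12  1.22]
turn [-1.12  7.98  3.06] shift [-2.4  12.12  1.72]
turn [-1.12  7.98  3.06] shift [-2.39 12.12  4.32]
```

```bash
python3 -m pendant '0 0 0.3 -0.2 1.2 0.1 0;0 0 0.8 -0.5 2.5 0.2 0;0 0 1.2 -0.8 3.9 0.4 0;-0.1 1 1.5 -1.1 5.3 0.6 0;-0.3 2.4 2 -1.4 6.7 0.8 0;-0.5 4 2.3 -1.7 8.1 1 0;-0.7 5.4 2.6 -2 9.5 1.2 0;-0.9 6.8 2.9 -2.3 10.9 1.4 0;-1.12 8 3.06 -2.4 12.1 1.7 0;-1.12 8 3.06 -2.4 12.12 1.7 0'
python3 - <<'E'
from h import *
s=bot.state();r=R.from_rotvec(s["tcp_rot"]).as_matrix()
print(r[:,2].round(2),s["joint_pos"].round(2),s["finger_gap"])
rel([490,-377,76])
E
```

```text
t: 6.72
tool_pos: [488.4, -378.2, 177.3]
tcp_rot: [2.913, -0.183, 1.06]
ft_force: [-0.2, 0.2, -0.3]
finger_gap: 11.3
grasp_force: 39.8
[ 0.64 -0.07 -0.77] [-0.99 -0.16  2.06  0.69  0.88  0.35] 11.335662862076875
turn [0. 0. 0.] shift [-1.6  -0.02  1.96]
```

```bash
python3 -m pendant '0 0 0 -0.5 0 0.6 0;0 0 0 -1 0 1.2 0;0 0 0 -1.3 0 1.6 0;0 0 0 -1.5 0 1.8 0;0 0 0 -1.6 0 1.96 0;0 0 0 -1.6 0 1.96 0'
python3 -m pendant '0 0 0 0 0 0 0.25;0 0 0 0 0 0 0.5;0 0 0 0 0 0 0.6;0 0 0 0 0 0 0.6;0 0 0 0 0 -0.8 0.6;0 0 0 0 0 -2 0.6;0 0 0 0 0 -3.2 0.6;0 0 0 0 0 -3.2 0.6'
python3 - <<'E'
from h import *
import cv2
im=cams.read_camera("top")
print([(np.round(d["centre"]),round(d["confidence"],2)) for n in("pin_grip","lock_pin") for d in landmark_of("top",n)[:2]])
im=cv2.resize(im[150:250,330:460,::-1],(390,300))
w=cv2.resize(cams.read_camera("wrist")[:,:,::-1],(400,300))
cv2.imwrite("pics/tr2.png",np.hstack([im,w]))
E
```

```text
t: 7.48
tool_pos: [493.2, -377.0, 81.0]
tcp_rot: [2.908, -0.172, 1.066]
ft_force: [-0.3, -0.4, -0.9]
finger_gap: 11.8
grasp_force: 39.8
t: 8.48
tool_pos: [410.6, -369.6, 183.2]
tcp_rot: [2.898, -0.171, 1.069]
ft_force: [1.1, 0.0, 0.3]
finger_gap: 51.4
grasp_force: 0.0
[(array([ 541., -385.,   16.]), 0.67)]
```

View pics/tr2.png

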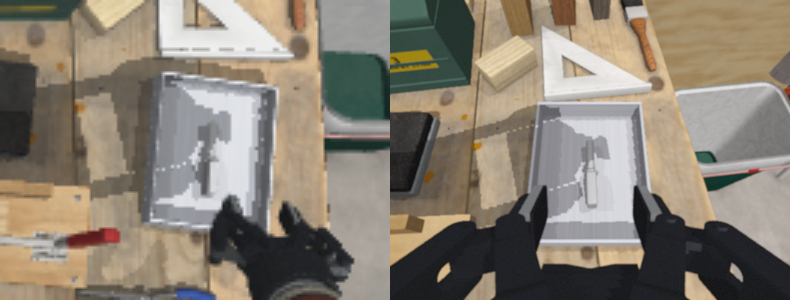

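The pin lies flat inside the tray, in the picture at about (210,175) left and (590,185) right. Next I go above the knob with the tool's y along −stand y, which keeps joint 6 near 0.

```bash
cat >> h.py <<'E'
K=R.from_matrix(np.column_stack([np.cross(-Y,-Z),-Y,-Z]))
E
python3 - <<'E'
from h import *
rel([411,-370,250],None);rel([430,-250,270],None);rel([482,32,230],K)
E
```

```text
turn [0. 0. 0.] shift [ 1.18  0.07 -1.38]
turn [0. 0. 0.] shift [ 1.59 -2.96 -1.68]
turn [  7.37  -5.6  -20.22] shift [  1.29 -10.11  -0.61]
```

```bash
python3 -m pendant '0.6 -0.45 -1.6 1 -0.1 -1 0.55;1.2 -0.9 -3.3 1.3 -1 -1.4 0.55;1.9 -1.4 -5.1 1.5 -2.2 -1.6 0.55;2.5 -1.9 -6.9 1.6 -3.4 -1.6 0.55;3.2 -2.4 -8.7 1.6 -4.6 -1.6 0.55;3.85 -2.9 -10.5 1.6 -5.8 -1.5 0.55;4.5 -3.4 -12.3 1.6 -7 -1.4 0.55;5.15 -3.9 -14.1 1.5 -8.1 -1.2 0.55;5.8 -4.4 -15.9 1.4 -9 -1 0.55;6.5 -4.9 -17.7 1.3 -9.7 -0.8 0.55;7.1 -5.4 -19.4 1.3 -10.1 -0.6 0.55;7.37 -5.6 -20.22 1.29 -10.11 -0.61 0.55'
python3 - <<'E'
from h import *
import cv2
rel([482,32,230],K);rel([482,32,116],K);print(bot.state()["joint_pos"].round(2))
s=bot.state()
cv2.imwrite("pics/k1.png",cams.read_camera("wrist")[:,:,::-1])
print([(np.round(d["centre"]),round(d["confidence"],2)) for d in landmark_of("wrist","latch_knob")[:2]])
for c in("scene","top"):
  cams.read_camera(c);print([(np.round(d["centre"]),round(d["confidence"],2)) for d in landmark_of(c,"latch_knob")[:2]])
E
```

```text
t: 10.18
tool_pos: [481.8, 33.4, 227.9]
tcp_rot: [-2.027, -2.398, 0.008]
ft_force: [-0.1, -0.2, 0.1]
finger_gap: 46.9
grasp_force: 0.0
turn [-0.06  0.02  0.07] shift [-0.03 -0.   -0.05]
turn [-0.06  0.02  0.07] shift [-0.03  0.01  2.8 ]
[-0.08 -0.28  1.96 -0.    1.46 -0.25]
[(array([479.,  34., 105.]), 0.55)]
[(array([476.,  30., 108.]), 0.76)]
[(array([478.,  37., 104.]), 0.41)]
```

View pics/k1.png

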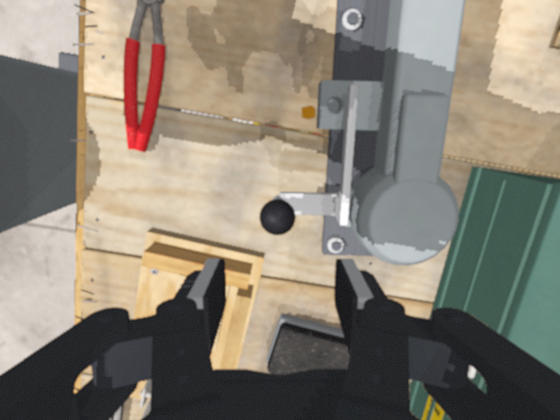

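The knob shows at (277,216), just left of the finger midline at 280. I'll triangulate it at z=105.

```bash
python3 - <<'E'
from h import *
s=bot.state();c=cams.calibration("wrist");T=c["T_tool_cam"];r0=R.from_rotvec(s["tcp_rot"])
d=r0.apply(T[:3,:3]@np.linalg.solve(c["mtx"],[277,216,1]));o=s["tool_pos"]+r0.apply(T[:3,3])
print(o+d*(105-o[2])/d[2])
rel([480,33,117],K)
E
```

```text
[480.51530932  31.23998368 105.        ]
turn [ 0.    0.03 -0.02] shift [ 0.06 -0.04  2.83]
```

```bash
python3 -m pendant '0 0 0 0.02 -0.04 0.8 0.55;0 0 0 0.02 -0.04 1.6 0.55;0 0 0 0.02 -0.04 2.3 0.55;0 0 0 0.02 -0.04 2.7 0.55;0 0 0 0.02 -0.04 2.88 0.55;0 0 0 0.02 -0.04 2.88 0.55'
python3 -m pendant '0 0 0 0 0 0 0.35;0 0 0 0 0 0 0.2;0 0 0 0 0 0 0.1;0 0 0 0 0 0 0;0 0 0 0 0 0 0;0 0 0 0 0 0 0;0 0 0 0 0 0 0' 70
```

```text
t: 11.22
tool_pos: [480.7, 31.3, 115.9]
tcp_rot: [2.035, 2.39, -0.002]
ft_force: [0.2, -0.8, -0.0]
finger_gap: 47.0
grasp_force: 0.0
t: 12.1
tool_pos: [479.8, 31.1, 117.2]
tcp_rot: [2.035, 2.392, -0.007]
ft_force: [-7.2, -1.6, 7.9]
finger_gap: 22.3
grasp_force: 68.2
```

The gap of 22.3 mm is under 26 mm and there is an upward force, so the pinch is above the knob's equator. I'll reopen, go lower and close again.

```bash
python3 -m pendant '0 0 0 0 0 0 0.3;0 0 0 0 0 0 0.5;0 0 0 0 0 0 0.5;0 0 0 0 0 0.1 0.5;0 0 0 0 0 0.2 0.5;0 0 0 0 0 0.2 0.5'
python3 - <<'E'
from h import *
import cv2
print(bot.state()["ft_force"])
cv2.imwrite("pics/k2.png",cams.read_camera("wrist")[:,:,::-1])
E
```

```text
t: 12.85
tool_pos: [480.0, 31.5, 106.9]
tcp_rot: [2.035, 2.391, -0.003]
ft_force: [0.6, -0.3, 0.3]
finger_gap: 42.8
grasp_force: 0.0
[ 0.5541814  -0.2942478   0.26426393]
```

View pics/k2.png

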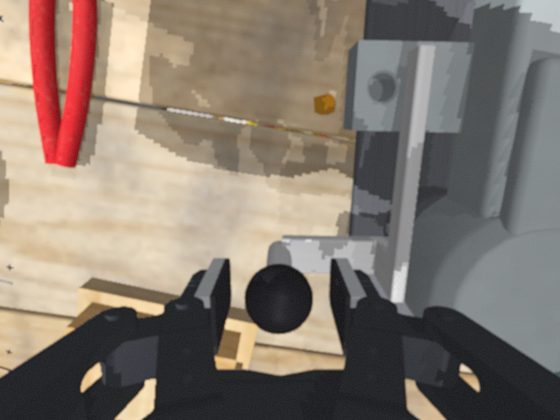

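The knob is at (279,297), centred between the pads with clear space on both sides. Closing.

```bash
python3 -m pendant '0 0 0 0 0 0 0.35;0 0 0 0 0 0 0.2;0 0 0 0 0 0 0.1;0 0 0 0 0 0 0;0 0 0 0 0 0 0;0 0 0 0 0 0 0' 80
python3 -c "
from h import *
s=bot.state();print(s['tool_pos'],s['ft_torque'],R.from_rotvec(s['tcp_rot']).as_matrix().round(3))"
```

```text
t: 13.65
tool_pos: [479.6, 31.3, 108.0]
tcp_rot: [2.035, 2.392, -0.006]
ft_force: [-5.1, -0.7, 5.6]
finger_gap: 22.5
grasp_force: 78.0
[479.64603759  31.25224641 107.96603549] [-0.1662444   0.93322918  0.04984919] [[-0.16   0.987 -0.002]
 [ 0.987  0.16  -0.003]
 [-0.003 -0.002 -1.   ]]
```

```bash
python3 -m pendant '0 0 0 0 -0.1 0 0;0 0 0 0 -0.2 0 0;0 0 0 0 -0.3 0 0;0 0 0 0 -0.38 0 0;0 0 0 0 -0.38 0 0;0 0 0 0 -0.38 0 0'
python3 - <<'E'
from h import *
s=bot.state();print(s["ft_force"]@Y,s["ft_force"])
print("moved",(s["tool_pos"]-[479.65,31.25,108])@Y)
# arc: knob relative hinge
for th in (.05,.1,.15,.2,.25,.3,.35,.4):
    a=np.array([-210,20.]);c,q=np.cos(th),np.sin(th)
    dx=-210*c+20*q+210; dz=210*q+20*c-20
    print(th,round(dx/40,2),round(-dz/40,2),"rim",85+210*q-19*c)
E
```

```text
t: 14.4
tool_pos: [466.6, 29.5, 108.1]
tcp_rot: [2.033, 2.388, 0.004]
ft_force: [7.2, 3.4, -2.9]
finger_gap: 22.4
grasp_force: 78.4
-7.695054185588534 [ 7.24451309  3.39733757 -2.90443903]
moved 13.137281718829373
0.05 0.03 -0.26 rim 76.51937059933809
0.1 0.08 -0.52 rim 87.05993835555141
0.15 0.13 -0.78 rim 97.59535733867104
0.2 0.2 -1.03 rim 108.09929448797926
0.25 0.29 -1.28 rim 118.54549543094757
0.3 0.38 -1.53 rim 128.9078501054948
0.35 0.49 -1.77 rim 139.16045802154457
0.4 0.61 -2.0 rim 149.2776929987618
```

The pull is 7.7 N at 13 mm, which fits the spring with the bolt clear. Lifting along the hinge arc.

```bash
python3 -m pendant '0 0 0 0.02 -0.02 -0.13 0;0 0 0 0.03 -0.02 -0.26 0;0 0 0 0.05 -0.02 -0.39 0;0 0 0 0.08 -0.02 -0.52 0;0 0 0 0.08 -0.02 -0.52 0'
python3 -c "
from h import *
s=bot.state();print(s['ft_force']@Y)"
```

```text
t: 15.02
tool_pos: [465.0, 32.2, 128.4]
tcp_rot: [2.032, 2.388, 0.002]
ft_force: [6.8, 2.6, -5.4]
finger_gap: 22.5
grasp_force: 78.5
-7.099203696639133
```

```bash
python3 -m pendant '0 0 0 0.05 0 -0.26 0;0 0 0 0.12 0 -0.51 0;0 0 0 0.21 0 -0.76 0;0 0 0 0.3 0 -1.01 0;0 0 0 0.41 0 -1.25 0;0 0 0 0.47 0 -1.37 0;0 0 0 0.47 0 -1.37 0;0 0 0 0.47 0 -1.37 0'
python3 - <<'E'
from h import *
import cv2
a=[]
for c in("scene","top","wrist"):
  im=cams.read_camera(c)
  for n in("cup_rim","latch_knob","ball_top"):
    print(c,n,[(np.round(d["centre"]),round(d["confidence"],2)) for d in landmark_of(c,n)[:2]])
  if c!="top":a.append(cv2.resize(im[130:330,120:390,::-1] if c=="scene" else im[:,:,::-1],(400,300)))
cv2.imwrite("pics/f.png",np.hstack(a))
s=bot.state();print(s["ft_force"]@Y,s["ft_force"])
E
```

```text
t: 16.02
tool_pos: [465.2, 46.3, 186.5]
tcp_rot: [2.026, 2.375, -0.002]
ft_force: [8.3, -16.2, 2.5]
finger_gap: 22.7
grasp_force: 78.1
scene cup_rim [(array([572.,  53., 141.]), 0.72), (array([342., 139.,  -2.]), 0.72)]
scene latch_knob [(array([463.,  44., 176.]), 0.7), (array([475., 537.,   2.]), 0.27)]
scene ball_top [(array([573.,  44., 102.]), 0.75)]
top cup_rim [(array([571.,  55., 141.]), 0.8), (array([ 544., -386.,   16.]), 0.49)]
top latch_knob [(array([573.,  58., 137.]), 0.73), (array([545., 250.,  83.]), 0.65)]
top ball_top [(array([574.,  44., 104.]), 0.73)]
wrist cup_rim []
wrist latch_knob [(array([468.,  54., 173.]), 0.79)]
wrist ball_top []
-6.044070591249769 [  8.58389412 -15.16885348   2.67602858]
```

View pics/f.png

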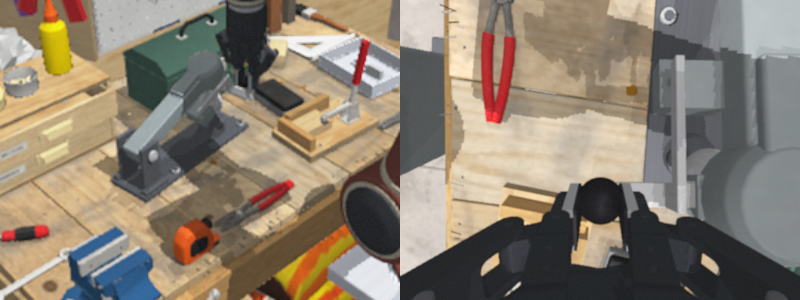

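The tongue is raised, with the rim at about z 141 (122 needed), and the knob is held at about (600,200) in the right-hand picture. A 16 N side load shows I'm slightly too far toward the hinge. I'll ease that off and check that it holds.

```bash
python3 -m pendant '0 0 0 -0.04 0 0 0;0 0 0 -0.08 0 0 0;0 0 0 -0.08 0 0 0;0 0 0 -0.08 0 0 0'
python3 -m pendant '0 0 0 0 0 0 0;0 0 0 0 0 0 0;0 0 0 0 0 0 0;0 0 0 0 0 0 0;0 0 0 0 0 0 0;0 0 0 0 0 0 0;0 0 0 0 0 0 0;0 0 0 0 0 0 0;0 0 0 0 0 0 0;0 0 0 0 0 0 0'
python3 - <<'E'
from h import *
for c in("scene","top"):
  cams.read_camera(c)
  for n in("cup_rim","lock_pin"):
    print(c,n,[(np.round(d["centre"]),round(d["confidence"],2)) for d in landmark_of(c,n)[:2]])
E
```

```text
t: 17.12
tool_pos: [464.4, 45.1, 184.8]
tcp_rot: [2.03, 2.379, 0.001]
ft_force: [7.4, -8.1, -1.6]
finger_gap: 21.7
grasp_force: 78.5
t: 18.38
tool_pos: [464.4, 45.1, 184.8]
tcp_rot: [2.03, 2.379, 0.001]
ft_force: [8.6, -8.0, -0.6]
finger_gap: 22.1
grasp_force: 78.5
scene cup_rim [(array([573.,  52., 136.]), 0.65)]
scene lock_pin [(array([ 538., -382.,   19.]), 0.53)]
top cup_rim [(array([574.,  56., 140.]), 0.77)]
top lock_pin [(array([ 542., -388.,   17.]), 0.55)]
```

It holds steady: the rim is at about 138 mm and the pin is in the tray.

```bash
python3 -c "
from bench import bot
print(bot.hand_in())"
```

```text
the job is handed in; nothing more can be done
None
```

The job is handed in at about 18 s of the 51 s allowed: the lock pin lies in the parts tray, the latch is pulled out, and the tongue is held up with its rim about 3.5 cm above the ball top; I saw no tool moved, but did not check each one.

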